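# Sweep the loose hex nuts into the open-fronted bench tray

## Task

Sweep the three loose brass hex nuts across the bench with the fingertips, through the open front of the steel tray until each lies wholly inside it. Only push them along: do not pick any of them up off the bench. Leave the round flanged bush standing where it is among them, and leave the iron housing and the clear parts box alone.

Things in the scene. Friction and masses are not known exactly. Their poses are not given: they have to be found in the camera images.
- tray: sheet-steel tray fixed to the bench: back and two side walls 28 mm high, 4 mm thick; open front, no step (paper-thin floor). Inside 110 mm (x) by 220 mm (y). Origin on the bench, centre of the inside floor; x points from the open front (x = -55 mm) to the back wall (inner face +55 mm); side walls' inner faces at y = +-110 mm; z up. Nuts and bush start 80 to 130 mm before the front, side by side about 70 mm apart.
- nut0: brass hex nut lying flat on the bench, 32 mm across flats, 37 mm across corners, 18 mm high, about 70 g; origin at the centre of its underside, z up. Slides freely over the bench.
- nut1: brass hex nut lying flat on the bench, 32 mm across flats, 37 mm across corners, 18 mm high, about 70 g; origin at the centre of its underside, z up. Slides freely over the bench.
- nut2: brass hex nut lying flat on the bench, 32 mm across flats, 37 mm across corners, 18 mm high, about 70 g; origin at the centre of its underside, z up. Slides freely over the bench.
- bush: round brass flanged bush standing upright on the bench, 36 mm diameter at its foot flange, 30 mm above it, 36 mm tall, 150 g, loose; origin at the centre of its underside. It stands in one of the places among the nuts and must stay there.
- housing: grey iron pump housing, 85 x 85 mm foot, domed, 120 mm tall, with a port boss toward its -x side, 0.9 kg, loose; standing beside the tray, its centre about 230 mm from the tray's centre to one side (left or right varies); origin at the centre of its underside.
- partsbox: clear plastic open box with fittings in it, 120 x 100 mm, 45 mm high, 0.35 kg, loose; on the other side of the tray, its centre about 230 mm from the tray's centre; origin at the centre of its underside.
There are look-alikes about, which are no part of the job. What is shaped like the nut1 but black is not meant. Leave any red look-alike of the nut0 alone.

How it is judged:
At the end, for the whole second after the job is handed in: All three nuts lie flat (tilt under 0.15 rad, underside below 5 mm) and at rest between the tray's walls, centre at least 15 mm past the open front; the bush stands upright within 12 mm of its start, the housing and parts box within 15 mm (x of nut0 in the frame of tray between -0.04 and 0.055 m and y of nut0 in the frame of tray between -0.11 and 0.11 m and height (world z) of each of nut0, nut1, nut2 below 0.005 m and angle between each of nut0, nut1, nut2's own z axis and vertical below 0.15 rad and linear speed of each of nut0, nut1, nut2 below 0.01 m/s and x of nut1 in the frame of tray between -0.04 and 0.055 m and y of nut1 in the frame of tray between -0.11 and 0.11 m and x of nut2 in the frame of tray between -0.04 and 0.055 m and y of nut2 in the frame of tray between -0.11 and 0.11 m and distance of bush from where it was at the start of the episode below 0.012 m and distance of each of housing, partsbox from where it was at the start of the episode below 0.015 m and angle between bush's own z axis and vertical below 0.2 rad); the robot touches nothing.
It fails at once if a nut is lifted off the bench (underside centre more than 10 mm up) (height (world z) of any of nut0, nut1, nut2 above 0.01 m).
It fails at once if the bush is moved more than 12 mm or tipped (distance of bush from where it was at the start of the episode above 0.012 m or angle between bush's own z axis and vertical above 0.3 rad).
It fails at once if the housing or the parts box is moved more than 15 mm (distance of any of housing, partsbox from where it was at the start of the episode above 0.015 m).
It also fails if it takes over 64 s, if anything falls off the work surface, if the arm or the gripper's body presses on something with over 40 N, if the wrist force passes 120 N, or if a joint passes its speed limit or range.

## Robot

A 6-joint arm with a two-finger parallel gripper is mounted at the origin on the work surface. World frame = base frame: x ahead of the robot, y to its left, z up, the work surface at z = 0. Lengths are in m, angles in rad, forces in N, time in s.
With the tool pointing down it reaches from about 0.35 to 0.975 m from the base axis. Payload 4.9 kg.
Tool frame: the origin (TCP) lies midway between the tips of the shut fingers; the grasp point (between the pads) lies manip.grip_depth behind it (manip.grip_depth is the distance from the TCP to the grasp point, in m); z points along the fingers, x is the direction in which the jaws open and shut, and the axes are right-handed (so a half turn about z gives the same grasp; the last joint's range is limited). The gripper opens to 85 mm and grips with 20 to 120 N. Pads are 22 mm wide; open, the fingers measure 114 mm over their backs; the gripper's body (76 mm by 85 mm) begins 54 mm behind the grasp point. The pads swing forward as they close: fully open they stand 13 mm farther back than shut.
Start: joints at [-1.449, 0.053, 1.613, -0, 1.476, -0.119], TCP at [0.149, -0.607, 0.231] pointing down, gripper open.
Joint ranges: [-3.01, 3.01], [-1.01, 2.22], [0.06, 2.58], [-1.02, 4.17], [0.09, 2.62], [-3.14, 3.14]. Speed limits (rad/s): [2.57, 2.57, 3.14, 3.14, 3.14, 3.14].

## Interface

Orientations are given as a unit quaternion [w, x, y, z].
In Python, from plant import state, grab_frame, ticket, manip gives the robot as it stands.
- The arm moves only by the tool carry_out, never from a script. Its argument "moves" is a list that holds one entry, the list of rows, each a list of 7 numbers: the turn, a rotation vector about the tool's x, y, z each as a share of 5 degrees, from -1 to 1, then the shift along the tool's x, y, z each as a share of 0.04 m, from -1 to 1, then the gripper command: -1 is shut, 1 is fully open, values between are in proportion. A call has 1 to 8 rows; each row shifts and turns the commanded pose from where the row before left it, along the tool's axes as they then stand; what a row does not reach is not made up. A row lasts 1/12 s, in which the tool goes at most 41.7 mm and 7.16 degrees, less where a joint would pass 70% of its speed; a pose out of reach is approached as far as the arm can. A call with a number of a shift or a turn outside -1 to 1 is refused whole. A call with a gripper value outside its range is refused whole. The fingers move at their own pace and stop on an object; the grip force is fixed at half the most. Time passes only in rows, so rows that do not move let the fingers close. It gives the time, the measured TCP pose, the force and the opening at its end, in the units of the state.
- state(): the state, without advancing time (a new reading comes with each control period).
- grab_frame(name): name is "scene" or "top" or "wrist"; returns a dict with "frame" (384x512x3 uint8, red, green, blue), "z_map" (384x512 float32, m along the optical axis (not along the pixel's ray), 0 where there is no reading), "K" (3x3 intrinsics, pixels), "world_from_camera" (4x4, takes a point from camera to world coordinates); the wrist camera has in their place "hand_eye" (4x4, takes a point from camera to tool coordinates, whose origin is the TCP and whose axes are the tool frame's). Camera axes: x right, y down, z forward; pixel columns grow to the right and rows downward; lengths in m; the calibration is good to about 2 mm. A picture is of the moment at which its call begins: read the wrist's pose just before it.
- ticket.job_done(): hands the job in, once; it reports no verdict.
The state is a dict: "time": time; "joint_pos": joint angles; "joint_vel": joint speeds; "joint_efforts": joint torques, N m; "tool_pos": TCP position; "tool_rot": TCP orientation; "contact_force": force on the tool from outside, world axes, zero at the start; "ft_torque": the same for the moment, N m; "gripper_width": opening from 0.0 (shut) to 1.0 (fully open).
Only numpy, scipy, OpenCV 4.12 (cv2) and the standard library are available. Lean on these libraries where they do the work, as an engineer would, in place of code of your own. Each camera call takes 0.05 s, during which the arm holds its last target.

## Working session

There is one attempt and no reset: what is moved stays moved. The work goes in short steps, Python scripts to look and compute and a tool call to move; the robot and the scene stay as the last step left them, time stands still between calls to the robot, and variables do not carry over. Pictures are saved under pics/ and viewed, and the job is handed in when it is done.

Besides the shell and the picture viewer there is one more tool, called in YAML: its name, and indented under it one key for each argument. carry_out: Moves the arm, as the interface text tells. Shift numbers are shares of 0.04 m and turn numbers shares of 5 degrees, none past 1 either way. Its arguments: {"type":"object","properties":{"moves":{"type":"array"}},"required":["moves"]}

```bash
ls; mkdir -p pics; python3 - <<'E'
from plant import state, grab_frame, ticket, manip
import cv2,numpy as np
s=state();print({k:np.round(v,3) for k,v in s.items()}, manip.grip_depth)
for n in("top","scene"):
    f=grab_frame(n);cv2.imwrite(f"pics/{n}0.png",f["frame"][:,:,::-1]);np.savez(f"{n}0.npz",**f)
    print(n,f["K"],np.round(f["world_from_camera"],3))
E
```

```text
pics
{'time': np.float64(0.0), 'joint_pos': array([-1.449,  0.053,  1.614, -0.   ,  1.476, -0.119]), 'joint_vel': array([ 0.001, -0.   , -0.001, -0.   ,  0.   , -0.001]), 'joint_efforts': array([ 0.0000e+00, -3.9368e+01, -3.7018e+01, -0.0000e+00,  7.0000e-03,
        0.0000e+00]), 'tool_pos': array([ 0.149, -0.606,  0.23 ]), 'tool_rot': array([-0.001,  0.787, -0.617, -0.001]), 'contact_force': array([ 0.775, -0.844,  0.975]), 'ft_torque': array([ 0.009, -0.012, -0.   ]), 'gripper_width': np.float64(0.999)} 0.0187
top [[435.8110897    0.         259.56757469]
 [  0.         435.8110897  192.67098875]
 [  0.           0.           1.        ]] [[-0.012 -0.997  0.075  0.518]
 [-1.     0.012  0.001  0.011]
 [-0.002 -0.075 -0.997  0.946]
 [ 0.     0.     0.     1.   ]]
scene [[448.71161521   0.         251.52160652]
 [  0.         448.71161521 189.83962489]
 [  0.           0.           1.        ]] [[-0.224  0.688 -0.691  1.226]
 [ 0.974  0.167 -0.151  0.149]
 [ 0.012 -0.707 -0.707  0.689]
 [ 0.     0.     0.     1.   ]]
```

View pics/top0.png

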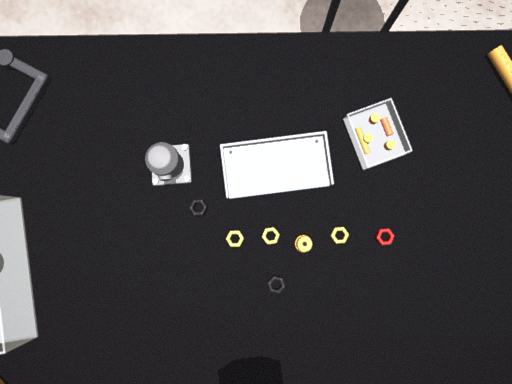

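View pics/scene0.png

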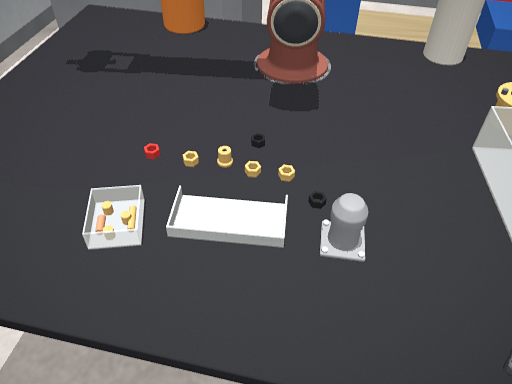

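Top image: the brass nuts are at about (235,238), (271,236) and (340,235), and the bush is at (304,243). The look-alikes are red at (386,237) and black at (198,207) and (276,284). I'll choose the three brass ones and check them in a crop.

```bash
cat > h.py <<'E'
import numpy as np,cv2
def load(n): return dict(np.load(n))
def px2w(f,u,v,z):
    K=f["K"];T=f["world_from_camera"]
    d=T[:3,:3]@np.array([(u-K[0,2])/K[0,0],(v-K[1,2])/K[1,1],1.]);o=T[:3,3]
    return o+d*(z-o[2])/d[2]
E
python3 - <<'E'
from h import *
f=load("top0.npz");im=f["frame"][:,:,::-1]
c=im[120:300,180:400];cv2.imwrite("pics/crop0.png",cv2.resize(c,None,fx=3.6,fy=3.3 if 0 else 3.3,interpolation=cv2.INTER_CUBIC))
hsv=cv2.cvtColor(np.ascontiguousarray(im),cv2.COLOR_BGR2HSV)
m=cv2.inRange(hsv,(15,70,80),(40,255,255))
n,l,st,ce=cv2.connectedComponentsWithStats(m)
for i in range(1,n):
    if st[i,4]>20:
        x,y,w,h=st[i,:4];u=x+w/2-.5;v=y+h/2-.5
        d=f["z_map"][l==i]; print(st[i],(u,v),np.round(px2w(f,u,v,.018),4),np.median(d))
E
```

```text
[488  45  24  48 585] (np.float64(499.5), np.float64(68.5)) [ 0.8527 -0.5142  0.018 ] 0.94006014
[369 114  12  10  81] (np.float64(374.5), np.float64(118.5)) [ 0.7454 -0.2386  0.018 ] 0.9338388
[383 117   9  17  51] (np.float64(387.0), np.float64(125.0)) [ 0.7309 -0.2651  0.018 ] 0.93790054
[355 127  18  27 213] (np.float64(363.5), np.float64(140.0)) [ 0.6987 -0.2134  0.018 ] 0.9371044
[384 140  11  10  82] (np.float64(389.0), np.float64(144.5)) [ 0.6883 -0.268   0.018 ] 0.929697
[262 227  18  18 140] (np.float64(270.5), np.float64(235.5)) [ 0.4965 -0.0104  0.018 ] 0.93796265
[330 226  19  18 176] (np.float64(339.0), np.float64(234.5)) [ 0.4969 -0.1555  0.018 ] 0.92565405
[225 230  19  17 137] (np.float64(234.0), np.float64(238.0)) [0.4921 0.0669 0.018 ] 0.9366705
[295 235  18  18 235] (np.float64(303.5), np.float64(243.5)) [ 0.4788 -0.08    0.018 ] 0.90542924
```

View pics/crop0.png

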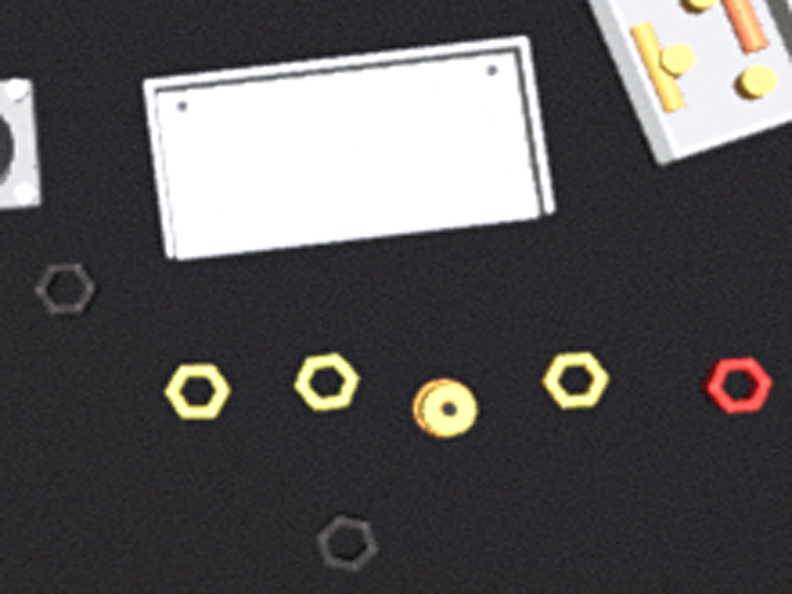

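```bash
python3 - <<'E'
from h import *
f=load("top0.npz")
def c(u,v): return 180+(u+.5)/3.6-.5,120+(v+.5)/3.3-.5
def w(n,u,v,z): print(n,np.round(c(u,v),1),np.round(px2w(f,*c(u,v),z),4))
w("FL floor",176,259,0);w("FR floor",541,216,0)
w("BL top out",144,80,.028);w("BR top out",528,37,.028);w("FR top out",554,212,.028);w("FL top out",166,257,.028)
w("BL top in",154,91,.028);w("BR top in",519,48,.028)
for n,u,v in(("nutL",198,391),("nutM",327,382),("nutR",576,380),("red",739,386),("blk1",65,289),("blk2",347,543)): w(n,u,v,.018)
w("bush top",449,408,.036);w("bush foot left edge",414,410,.0);
z=f["z_map"]
E
```

```text
FL floor [228.5 198.1] [0.578  0.0793 0.    ]
FR floor [329.9 185.1] [ 0.6037 -0.1417  0.    ]
BL top out [219.6 143.9] [0.6922 0.0954 0.028 ]
BR top out [326.3 130.9] [ 0.7175 -0.1323  0.028 ]
FR top out [333.5 183.9] [ 0.6037 -0.1449  0.028 ]
FL top out [225.8 197.5] [0.5776 0.0831 0.028 ]
BL top in [222.4 147.2] [0.6849 0.0895 0.028 ]
BR top in [323.8 134.2] [ 0.7103 -0.1268  0.028 ]
nutL [234.6 238.1] [0.4918 0.0656 0.018 ]
nutM [270.5 235.4] [ 0.4967 -0.0104  0.018 ]
nutR [339.6 234.8] [ 0.4962 -0.1569  0.018 ]
red [384.9 236.6] [ 0.4912 -0.2526  0.018 ]
blk1 [197.7 207.2] [0.5582 0.1438 0.018 ]
blk2 [276.  284.2] [ 0.3945 -0.0206  0.018 ]
bush top [304.4 243.3] [ 0.48  -0.08   0.036]
bush foot left edge [294.6 243.9] [ 0.4774 -0.0626  0.    ]
```

```bash
cat >> h.py <<'E'
from scipy.spatial.transform import Rotation as Ro
TC=np.array([.6455,-.0249]);TA=np.radians(6.63)
def tw(x,y): c,s=np.cos(TA),np.sin(TA);return TC+np.array([c*x-s*y,s*x+c*y])
def wt(p): c,s=np.cos(TA),np.sin(TA);d=np.array(p[:2])-TC;return np.array([c*d[0]+s*d[1],-s*d[0]+c*d[1]])
def R(s): q=s["tool_rot"];return Ro.from_quat([q[1],q[2],q[3],q[0]])
def plan(target,heading_deg=None,s=None):
    "heading: world angle of push dir (= -tool y). prints turn units, then shifts in tool axes after turn"
    from plant import state
    s=s or state();r=R(s);M=r.as_matrix()
    h=np.degrees(np.arctan2(-M[1,1],-M[0,1]))
    if heading_deg is not None:
        a=np.radians(heading_deg);y=np.array([-np.cos(a),-np.sin(a),0]);z=np.array([0,0,-1.]);x=np.cross(y,z)
        G=np.stack([x,y,z],1);t=(r.inv()*Ro.from_matrix(G)).as_rotvec(degrees=True)
        print("heading",round(h,2),"turn units(5deg)",np.round(t/5,2));M=G
    d=M.T@(np.array(target)-s["tool_pos"])
    print("pos",np.round(s["tool_pos"],4),"tray",np.round(wt(s["tool_pos"]),4),"F",np.round(s["contact_force"],1),"g",round(s["gripper_width"],3),"t",s["time"])
    print("shift m",np.round(d,4),"units",np.round(d/.04,2))
E
python3 - <<'E'
from h import *
p=np.array([.4962,-.1569]);q=tw(-.01,-.07);h=np.degrees(np.arctan2(*(q-p)[::-1]));d=(q-p)/np.linalg.norm(q-p)
s=p-.045*d;print(h,s,wt(p));plan([*s,.10],h);
p=np.array([.4962,-.1569]);q=tw(-.01,-.07)
E
```

```text
22.578969107278507 [ 0.4546492  -0.17417804] [-0.16354191 -0.11387947]
heading 13.8 turn units(5deg) [-0.    0.02 -1.76]
pos [ 0.149  -0.6064  0.2302] tray [-0.5603 -0.5203] F [0.2 0.5 0.7] g 0.997 t 0.1
shift m [-0.2817 -0.4482  0.1302] units [ -7.04 -11.2    3.25]
```

carry_out:
  moves:
    - [[0,0,-0.88,0,0,0,-0.435],[0,0,-0.88,0,0,0,-0.435],[0,0,0,-0.44,-0.7,0,-0.435],[0,0,0,-0.44,-0.7,0,-0.435],[0,0,0,-0.44,-0.7,0,-0.435],[0,0,0,-0.44,-0.7,0,-0.435],[0,0,0,-0.44,-0.7,0,-0.435],[0,0,0,-0.44,-0.7,0,-0.435]]

```text
time: 0.77
tool_pos: [0.2641, -0.4432, 0.2306]
tool_rot: [-0.0, 0.832, -0.555, -0.0]
contact_force: [0.7, -0.5, 0.3]
gripper_width: 0.28
```

carry_out:
  moves:
    - [[0,0,0,-0.44,-0.7,0,-0.435],[0,0,0,-0.44,-0.7,0,-0.435],[0,0,0,-0.44,-0.7,0,-0.435],[0,0,0,-0.44,-0.7,0,-0.435],[0,0,0,-0.44,-0.7,0,-0.435],[0,0,0,-0.44,-0.7,0,-0.435],[0,0,0,-0.44,-0.7,0,-0.435],[0,0,0,-0.44,-0.7,0,-0.435]]

```text
time: 1.43
tool_pos: [0.4167, -0.2272, 0.2309]
tool_rot: [-0.0, 0.832, -0.555, -0.0]
contact_force: [-0.4, 0.1, 1.0]
gripper_width: 0.285
```

carry_out:
  moves:
    - [[0,0,0,-0.44,-0.7,0,-0.435],[0,0,0,-0.44,-0.7,0,-0.435],[0,0,0,0,0,0.8,-0.435],[0,0,0,0,0,0.8,-0.435],[0,0,0,0,0,0.8,-0.435],[0,0,0,0,0,0,-0.435],[0,0,0,0,0,0,-0.435],[0,0,0,0,0,0,-0.435]]

```text
time: 2.1
tool_pos: [0.4551, -0.1754, 0.1369]
tool_rot: [-0.0, 0.832, -0.555, 0.001]
contact_force: [0.1, -0.4, 1.3]
gripper_width: 0.277
```

```bash
python3 - <<'E'
from h import *
from plant import *
plan([.4546,-.1742,.005],22.58)
s=state();M=R(s).as_matrix();p=s["tool_pos"]
f=grab_frame("wrist");cv2.imwrite("pics/w1.png",f["frame"][:,:,::-1]);T=np.eye(4);T[:3,:3]=M;T[:3,3]=p
f["world_from_camera"]=T@f["hand_eye"];np.savez("w1.npz",**f)
f=grab_frame("top");cv2.imwrite("pics/t1.png",cv2.resize(f["frame"][120:300,180:400,::-1],None,fx=3.6,fy=3.3,interpolation=cv2.INTER_CUBIC))
E
```

```text
heading 22.58 turn units(5deg) [-0.01 -0.02  0.  ]
pos [ 0.4551 -0.1754  0.1369] tray [-0.2065 -0.1275] F [ 0.1 -0.4  1.3] g 0.277 t 2.1
shift m [-0.0013  0.      0.1319] units [-0.03  0.    3.3 ]
```

View pics/w1.png

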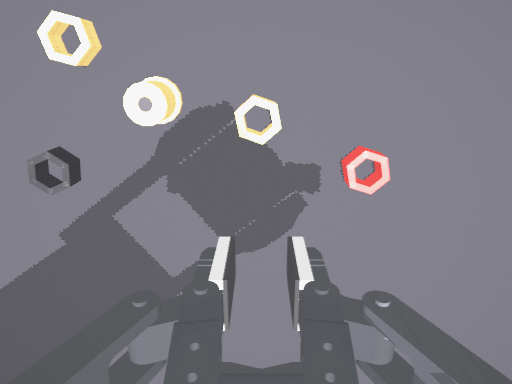

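View pics/t1.png

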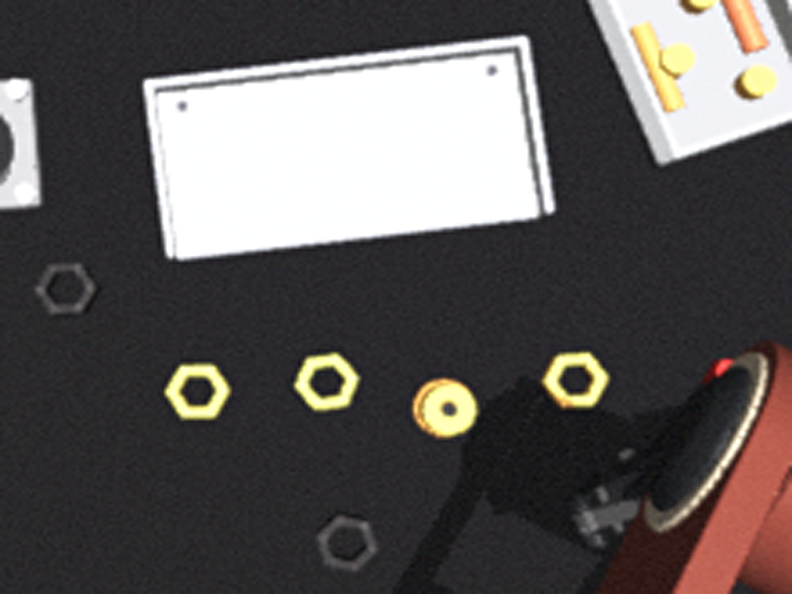

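Wrist view: the nut at (258,120) lies straight ahead of the finger gap (centre about column 261). The bush at (150,100) and the red nut at (366,170) are well clear. I'll descend behind the nut.

carry_out:
  moves:
    - [[0,0,0,-0.03,0,0.8,-0.435],[0,0,0,0,0,0.8,-0.435],[0,0,0,0,0,0.8,-0.435],[0,0,0,0,0,0.5,-0.435],[0,0,0,0,0,0.35,-0.435],[0,0,0,0,0,0,-0.435]]

```text
time: 2.7
tool_pos: [0.4529, -0.1733, 0.0038]
tool_rot: [0.0, 0.832, -0.555, -0.002]
contact_force: [-1.0, 0.5, -0.2]
gripper_width: 0.283
```

```bash
python3 - <<'E'
from h import *
from plant import *
q=tw(-.01,-.07)
plan([*q,.006],22.58)
f=grab_frame("scene");cv2.imwrite("pics/s2.png",cv2.resize(f["frame"][100:270,80:380,::-1],None,fx=2.6,fy=2.6,interpolation=cv2.INTER_CUBIC))
E
```

```text
heading 22.57 turn units(5deg) [ 0.02  0.03 -0.  ]
pos [ 0.4529 -0.1733  0.0038] tray [-0.2085 -0.1252] F [-1.   0.5 -0.2] g 0.283 t 2.7
shift m [ 0.0014 -0.206  -0.0022] units [ 0.04 -5.15 -0.05]
```

View pics/s2.png

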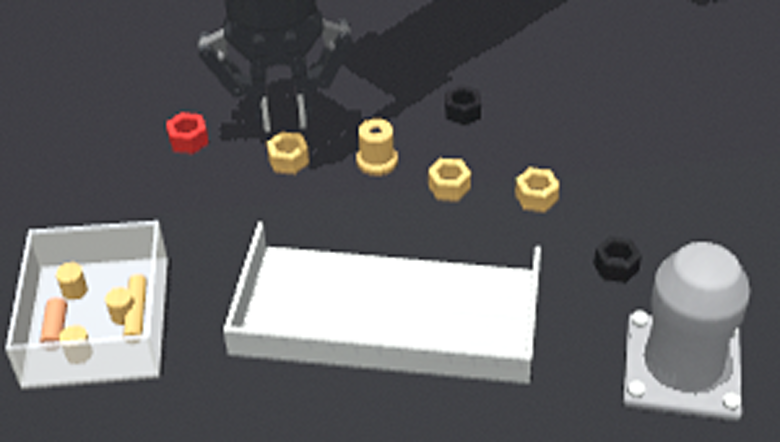

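Fingers are down behind the right nut, gap aligned. I'll push slowly, then check.

carry_out:
  moves:
    - [[0,0,0,0.02,-0.15,0,-0.435],[0,0,0,0.02,-0.15,0,-0.435],[0,0,0,0,-0.15,0,-0.435],[0,0,0,0,-0.2,0,-0.435],[0,0,0,0,-0.2,0,-0.435],[0,0,0,0,-0.2,0,-0.435],[0,0,0,0,-0.2,0,-0.435],[0,0,0,0,-0.1,0,-0.435]]

```text
time: 3.42
tool_pos: [0.5057, -0.154, 0.0055]
tool_rot: [-0.0, 0.832, -0.555, 0.0]
contact_force: [-0.0, -0.2, -0.1]
gripper_width: 0.282
```

```bash
cat >> h.py <<'E'
def look(tag,target,h):
    from plant import grab_frame
    plan(target,h)
    f=grab_frame("scene");a=cv2.resize(f["frame"][100:270,80:380,::-1],None,fx=2,fy=2,interpolation=cv2.INTER_CUBIC)
    w=grab_frame("wrist")["frame"][:260,:,::-1];w=cv2.resize(w,(600,int(260*600/512)))[:250]
    a=np.vstack([a,w]);cv2.imwrite(f"pics/{tag}.png",a)
E
python3 - <<'E'
from h import *
look("p1",[*tw(-.01,-.07),.005],22.58)
E
```

```text
heading 22.64 turn units(5deg) [-0.01 -0.    0.01]
pos [ 0.5057 -0.154   0.0055] tray [-0.1537 -0.1121] F [-0.  -0.2 -0.1] g 0.282 t 3.4167
shift m [-0.001  -0.1498  0.0005] units [-0.02 -3.74  0.01]
```

View pics/p1.png

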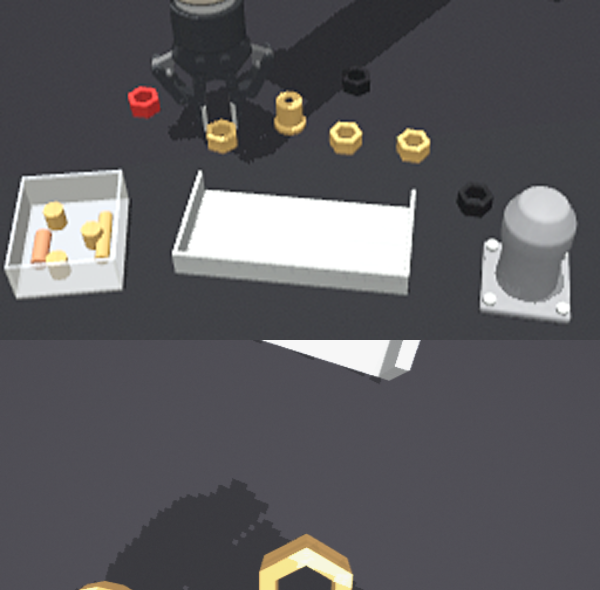

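The nut is nested centrally between the fingers. The outer finger would pass close to the tray's side wall, so I'll drift slightly toward the tray's middle.

carry_out:
  moves:
    - [[0,0,0,-0.05,-0.2,0,-0.435],[0,0,0,-0.05,-0.2,0,-0.435],[0,0,0,-0.05,-0.2,0,-0.435],[0,0,0,-0.05,-0.2,0,-0.435],[0,0,0,-0.05,-0.2,0,-0.435],[0,0,0,-0.05,-0.2,0,-0.435],[0,0,0,-0.05,-0.2,0,-0.435],[0,0,0,-0.05,-0.15,0,-0.435]]

```text
time: 4.18
tool_pos: [0.5565, -0.1152, 0.0054]
tool_rot: [-0.0, 0.832, -0.555, 0.0]
contact_force: [-0.6, 0.1, -0.3]
gripper_width: 0.281
```

```bash
python3 - <<'E'
from h import *
look("p2",[*tw(-.01,-.055),.005],22.58)
E
```

```text
heading 22.62 turn units(5deg) [-0.   -0.    0.01]
pos [ 0.5565 -0.1152  0.0054] tray [-0.0989 -0.0795] F [-0.6  0.1 -0.3] g 0.281 t 4.1833
shift m [ 0.0009 -0.0922  0.0004] units [ 0.02 -2.3   0.01]
```

View pics/p2.png

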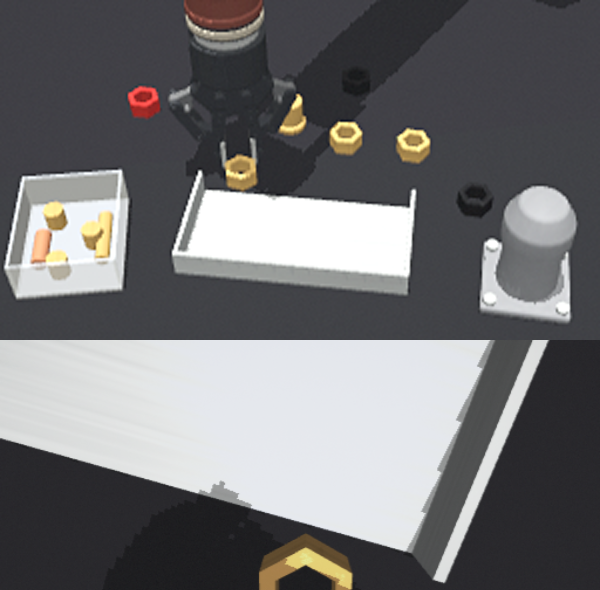

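carry_out:
  moves:
    - [[0,0,0,0,-0.25,0,-0.435],[0,0,0,0,-0.25,0,-0.435],[0,0,0,0,-0.25,0,-0.435],[0,0,0,0,-0.25,0,-0.435],[0,0,0,0,-0.25,0,-0.435],[0,0,0,0,-0.25,0,-0.435],[0,0,0,0,-0.2,0,-0.435],[0,0,0,0,-0.12,0,-0.435]]

```text
time: 4.95
tool_pos: [0.624, -0.0874, 0.0054]
tool_rot: [-0.0, 0.832, -0.555, 0.0]
contact_force: [-1.4, 0.2, 0.1]
gripper_width: 0.284
```

```bash
python3 - <<'E'
from h import *
look("p3",[*tw(-.01,-.055),.005],22.58)
p=np.array([.4967,-.0104]);a=6.63-3
d=np.array([np.cos(np.radians(a)),np.sin(np.radians(a))])
print(p-.045*d)
plan([*(p-.045*d),.10],a)
E
```

```text
heading 22.62 turn units(5deg) [-0.   -0.    0.01]
pos [ 0.624  -0.0874  0.0054] tray [-0.0286 -0.0596] F [-1.4  0.2  0.1] g 0.284 t 4.95
shift m [ 0.0007 -0.0191  0.0004] units [ 0.02 -0.48  0.01]
[ 0.45179028 -0.01324909]
heading 22.64 turn units(5deg) [-0.01 -0.    3.8 ]
pos [ 0.6237 -0.0876  0.0054] tray [-0.0289 -0.0597] F [ 0.6  0.  -0.4] g 0.281 t 5.05
shift m [-0.085   0.1668 -0.0946] units [-2.13  4.17 -2.36]
```

View pics/p3.png

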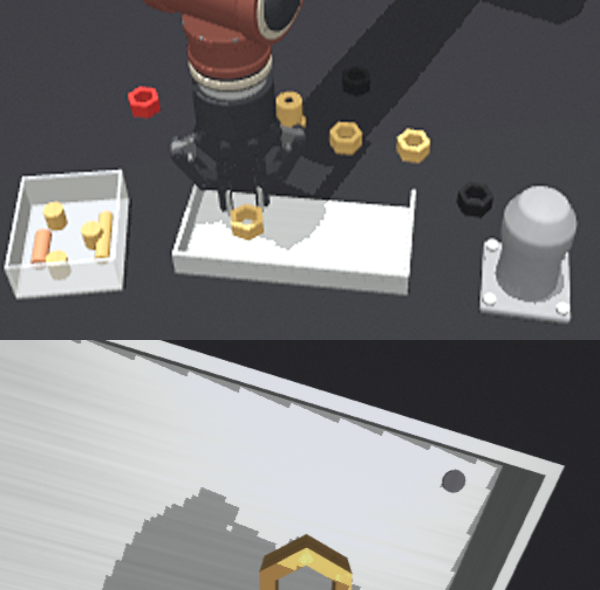

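Nut R is inside the tray. I'll back off, lift, and go behind the middle nut.

carry_out:
  moves:
    - [[0,0,0,0,0.4,0,-0.435],[0,0,0,0,0,-0.8,-0.435],[0,0,0,0,0,-0.8,-0.435],[0,0,0,0,0,-0.8,-0.435],[0,0,0.95,0,0,0,-0.435],[0,0,0.95,0,0,0,-0.435],[0,0,0.95,0,0,0,-0.435],[0,0,0.95,0,0,0,-0.435]]

```text
time: 5.72
tool_pos: [0.6077, -0.0942, 0.1016]
tool_rot: [-0.0, 0.727, -0.686, 0.0]
contact_force: [0.1, -1.0, -0.3]
gripper_width: 0.281
```

```bash
python3 - <<'E'
from h import *
plan([.4518,-.0132,.10],3.63)
E
```

```text
heading 3.34 turn units(5deg) [-0.   -0.   -0.06]
pos [ 0.6077 -0.0942  0.1016] tray [-0.0456 -0.0645] F [ 0.1 -1.  -0.3] g 0.281 t 5.7167
shift m [-0.0907  0.1504  0.0016] units [-2.27  3.76  0.04]
```

carry_out:
  moves:
    - [[0,0,0,-0.45,0.75,0,-0.435],[0,0,0,-0.45,0.75,0,-0.435],[0,0,0,-0.45,0.75,0,-0.435],[0,0,0,-0.45,0.75,0,-0.435],[0,0,0,-0.45,0.75,0,-0.435],[0,0,0,0,0,0,-0.435],[0,0,0,0,0,0,-0.435]]

```text
time: 6.3
tool_pos: [0.4509, -0.013, 0.1006]
tool_rot: [0.0, 0.729, -0.684, -0.0]
contact_force: [0.9, -0.5, -0.2]
gripper_width: 0.281
```

```bash
python3 - <<'E'
from h import *
look("p4",[.4518,-.0132,.005],3.63)
E
```

```text
heading 3.65 turn units(5deg) [ 0. -0.  0.]
pos [ 0.4509 -0.013   0.1006] tray [-0.1919  0.0343] F [ 0.9 -0.5 -0.2] g 0.281 t 6.3
shift m [ 0.0003 -0.0009  0.0956] units [ 0.01 -0.02  2.39]
```

View pics/p4.png

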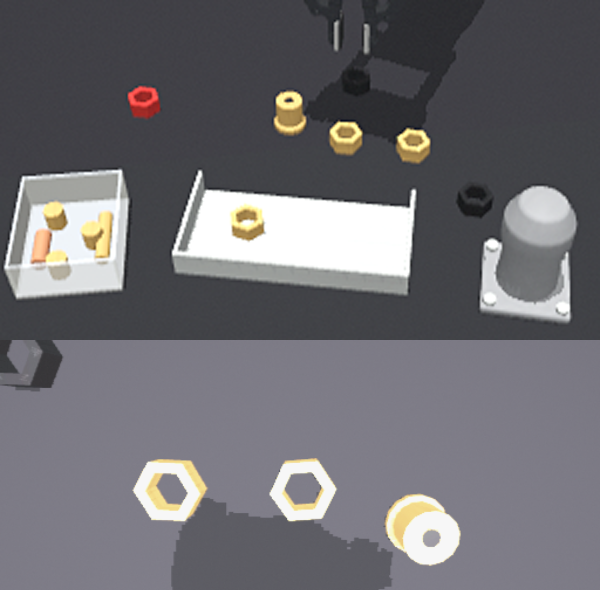

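The middle nut at wrist-picture (303,490) is centred ahead. The bush at (423,530) is clear of the lane. Nut R lies in the tray. Descending.

carry_out:
  moves:
    - [[0,0,0,0,0,0.8,-0.435],[0,0,0,0,0,0.8,-0.435],[0,0,0,0,0,0.5,-0.435],[0,0,0,0,0,0.28,-0.435],[0,0,0,0,0,0,-0.435],[0,0,0,0,-0.15,0,-0.435],[0,0,0,0,-0.15,0,-0.435],[0,0,0,0,-0.15,0,-0.435]]

```text
time: 7.07
tool_pos: [0.4733, -0.0129, 0.0081]
tool_rot: [-0.001, 0.729, -0.685, 0.002]
contact_force: [0.1, 0.5, 0.2]
gripper_width: 0.288
```

carry_out:
  moves:
    - [[0,0,0,0,-0.15,0,-0.435],[0,0,0,0,-0.2,0,-0.435],[0,0,0,0,-0.2,0,-0.435],[0,0,0,0,-0.2,0,-0.435],[0,0,0,0,-0.2,0,-0.435],[0,0,0,0,-0.15,0,-0.435],[0,0,0,0,0,0,-0.435]]

```text
time: 7.65
tool_pos: [0.5163, -0.0097, 0.0065]
tool_rot: [-0.001, 0.729, -0.685, 0.001]
contact_force: [-0.5, 0.5, -0.3]
gripper_width: 0.281
```

```bash
python3 - <<'E'
from h import *
look("p5",[*tw(0.005,.023),.005],3.63)
E
```

```text
heading 3.6 turn units(5deg) [-0.02 -0.   -0.01]
pos [ 0.5163 -0.0097  0.0065] tray [-0.1265  0.03  ] F [-0.5  0.5 -0.3] g 0.281 t 7.65
shift m [ 1.000e-04 -1.317e-01  1.500e-03] units [ 0.   -3.29  0.04]
```

View pics/p5.png

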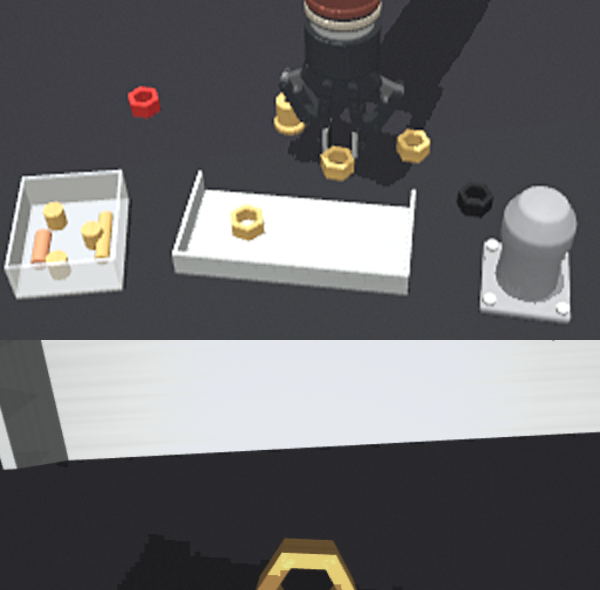

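carry_out:
  moves:
    - [[0,0,0,0,-0.2,0.03,-0.435],[0,0,0,0,-0.25,0,-0.435],[0,0,0,0,-0.25,0,-0.435],[0,0,0,0,-0.25,0,-0.435],[0,0,0,0,-0.25,0,-0.435],[0,0,0,0,-0.25,0,-0.435],[0,0,0,0,-0.25,0,-0.435],[0,0,0,0,-0.25,0,-0.435]]

```text
time: 8.42
tool_pos: [0.5935, -0.0048, 0.0048]
tool_rot: [0.0, 0.729, -0.685, -0.0]
contact_force: [-0.2, 0.4, -1.1]
gripper_width: 0.28
```

carry_out:
  moves:
    - [[0,0,0,0,-0.25,0,-0.435],[0,0,0,0,-0.25,0,-0.435],[0,0,0,0,-0.17,0,-0.435],[0,0,0,0,-0.1,0,-0.435],[0,0,0,0,0,0,-0.435]]

```text
time: 8.83
tool_pos: [0.6241, -0.0029, 0.0051]
tool_rot: [-0.0, 0.729, -0.685, 0.0]
contact_force: [-1.7, -0.8, -0.2]
gripper_width: 0.283
```

```bash
python3 - <<'E'
from h import *
look("p6",[*tw(0.005,.023),.005],3.63)
p=np.array([.4918,.0656]);q=tw(-.005,.068);v=q-p;a=np.degrees(np.arctan2(v[1],v[0]));d=v/np.linalg.norm(v)
s=p-.045*d;print(a,s)
plan([*s,.10],a)
for k in (0,.06,.08,.1,.13):print(wt(s+d*k))
E
```

```text
heading 3.6 turn units(5deg) [-0.01 -0.   -0.01]
pos [ 0.6241 -0.0029  0.0051] tray [-0.0187  0.0243] F [-1.7 -0.8 -0.2] g 0.283 t 8.8333
shift m [ 0.0001 -0.0237  0.0001] units [ 0.   -0.59  0.  ]
-9.482758610085044 [0.44741491 0.07301379]
heading 3.6 turn units(5deg) [0.   0.   2.62]
pos [ 0.6231 -0.0029  0.0049] tray [-0.0197  0.0245] F [-0.2  0.  -0.1] g 0.281 t 8.9333
shift m [-0.0459  0.1858 -0.0951] units [-1.15  4.64 -2.38]
[-0.18545552  0.12012934]
[-0.12781248  0.10347763]
[-0.10859813  0.09792706]
[-0.08938379  0.09237649]
[-0.06056226  0.08405063]
```

View pics/p6.png

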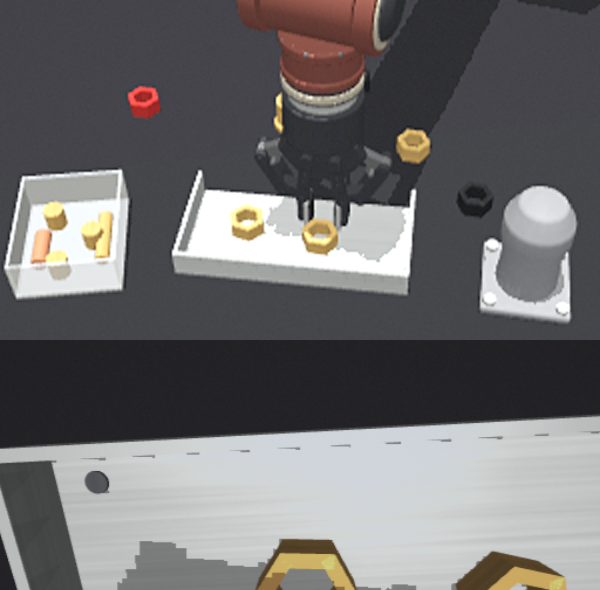

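Both nuts R and M are well inside. Next, the left nut.

carry_out:
  moves:
    - [[0,0,0,0,0.4,0,-0.435],[0,0,0,0,0,-0.8,-0.435],[0,0,0,0,0,-0.8,-0.435],[0,0,0,0,0,-0.8,-0.435],[0,0,0.9,0,0,0,-0.435],[0,0,0.9,0,0,0,-0.435],[0,0,0.82,0,0,0,-0.435],[0,0,0,0,0,0,-0.435]]

```text
time: 9.6
tool_pos: [0.6067, -0.0039, 0.1012]
tool_rot: [0.0, -0.646, 0.764, -0.0]
contact_force: [0.6, 0.2, 0.2]
gripper_width: 0.278
```

```bash
python3 - <<'E'
from h import *
plan([.4474,.0730,.10],-9.5)
E
```

```text
heading -9.57 turn units(5deg) [-0.    0.   -0.01]
pos [ 0.6067 -0.0039  0.1012] tray [-0.0361  0.0253] F [0.6 0.2 0.2] g 0.278 t 9.6
shift m [-0.0495  0.1698  0.0012] units [-1.24  4.25  0.03]
```

carry_out:
  moves:
    - [[0,0,0,-0.25,0.85,0,-0.435],[0,0,0,-0.25,0.85,0,-0.435],[0,0,0,-0.25,0.85,0,-0.435],[0,0,0,-0.25,0.85,0,-0.435],[0,0,0,-0.24,0.85,0,-0.435],[0,0,0,0,0,0,-0.435],[0,0,0,0,0,0,-0.435]]

```text
time: 10.18
tool_pos: [0.4459, 0.0736, 0.1002]
tool_rot: [-0.0, -0.647, 0.762, 0.0]
contact_force: [1.5, 0.2, 1.1]
gripper_width: 0.281
```

```bash
python3 - <<'E'
from h import *
look("p7",[.4474,.0730,.005],-9.5)
E
```

```text
heading -9.32 turn units(5deg) [ 0.   -0.    0.04]
pos [0.4459 0.0736 0.1002] tray [-0.1869  0.1209] F [1.5 0.2 1.1] g 0.281 t 10.1833
shift m [ 0.0004 -0.0016  0.0952] units [ 0.01 -0.04  2.38]
```

View pics/p7.png

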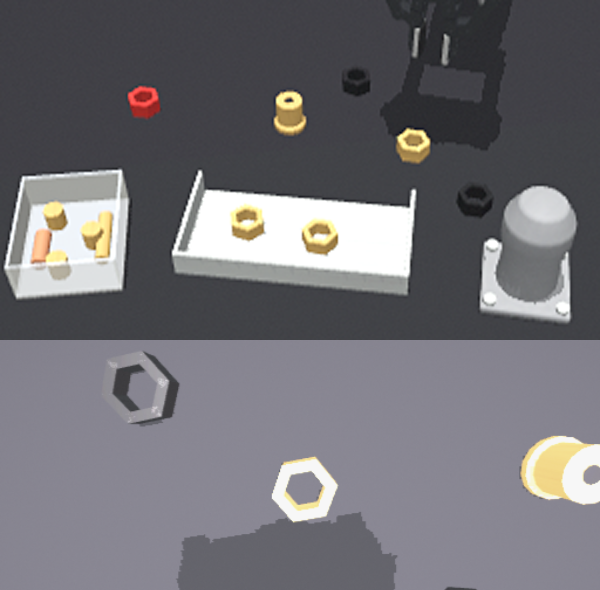

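The left brass nut is at wrist-picture (304,490), centred in the lane. Descending and pushing.

carry_out:
  moves:
    - [[0,0,0,0,0,0.8,-0.435],[0,0,0,0,0,0.8,-0.435],[0,0,0,0,0,0.5,-0.435],[0,0,0,0,0,0.28,-0.435],[0,0,0,0,0,0,-0.435],[0,0,0,0,-0.15,0,-0.435],[0,0,0,0,-0.15,0,-0.435],[0,0,0,0,-0.15,0,-0.435]]

```text
time: 10.95
tool_pos: [0.4682, 0.0699, 0.0077]
tool_rot: [0.002, -0.646, 0.763, -0.001]
contact_force: [0.5, 0.1, 0.4]
gripper_width: 0.285
```

carry_out:
  moves:
    - [[0,0,0,0,-0.15,0,-0.435],[0,0,0,0.03,-0.2,0,-0.435],[0,0,0,0.05,-0.2,0,-0.435],[0,0,0,0.05,-0.2,0,-0.435],[0,0,0,0.05,-0.2,0,-0.435],[0,0,0,0.05,-0.15,0,-0.435],[0,0,0,0,0,0,-0.435]]

```text
time: 11.53
tool_pos: [0.5091, 0.053, 0.0061]
tool_rot: [0.001, -0.646, 0.763, -0.001]
contact_force: [-0.4, -1.2, 0.7]
gripper_width: 0.279
```

```bash
python3 - <<'E'
from h import *
look("p8",[*tw(-.005,.068),.005],-9.5)
E
```

```text
heading -9.54 turn units(5deg) [-0.03 -0.   -0.01]
pos [0.5091 0.053  0.0061] tray [-0.1265  0.0931] F [-0.4 -1.2  0.7] g 0.279 t 11.5333
shift m [-0.0097 -0.1237  0.0011] units [-0.24 -3.09  0.03]
```

View pics/p8.png

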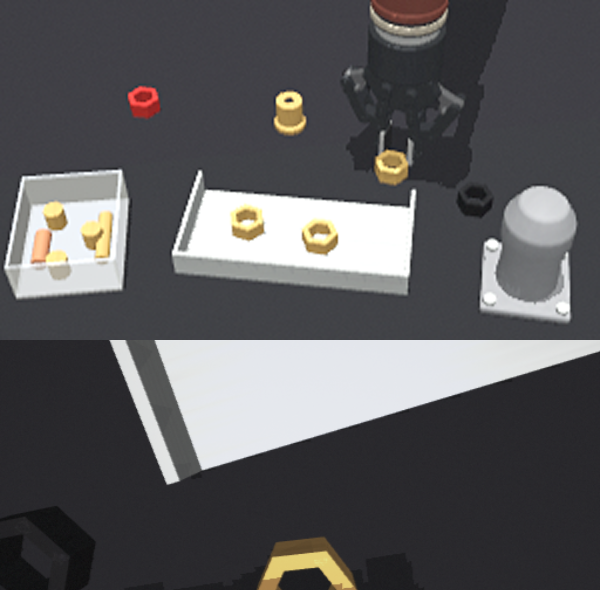

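carry_out:
  moves:
    - [[0,0,0,0,-0.2,0.02,-0.435],[0,0,0,0,-0.2,0,-0.435],[0,0,0,0,-0.2,0,-0.435],[0,0,0,0,-0.2,0,-0.435],[0,0,0,0,-0.2,0,-0.435],[0,0,0,0,-0.2,0,-0.435],[0,0,0,0,-0.2,0,-0.435],[0,0,0,0,-0.1,0,-0.435]]

```text
time: 12.3
tool_pos: [0.5679, 0.0436, 0.0051]
tool_rot: [0.0, -0.646, 0.763, -0.0]
contact_force: [-0.7, 0.2, -0.3]
gripper_width: 0.282
```

```bash
python3 - <<'E'
from h import *
look("p9",[*tw(-.030,.0765),.005],-9.5)
E
```

```text
heading -9.51 turn units(5deg) [-0.01  0.   -0.  ]
pos [0.5679 0.0436 0.0051] tray [-0.0692  0.077 ] F [-0.7  0.2 -0.3] g 0.282 t 12.3
shift m [-0.0104 -0.0378  0.0001] units [-0.26 -0.95  0.  ]
```

View pics/p9.png

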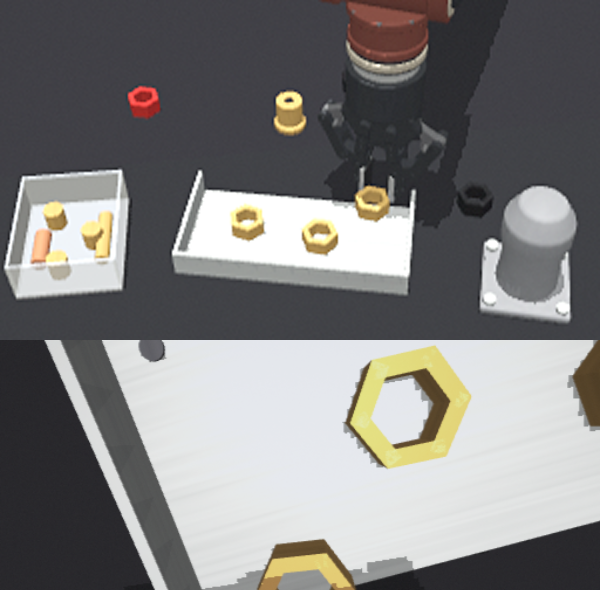

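carry_out:
  moves:
    - [[0,0,0,-0.04,-0.2,0,-0.435],[0,0,0,-0.05,-0.2,0,-0.435],[0,0,0,-0.05,-0.2,0,-0.435],[0,0,0,-0.05,-0.2,0,-0.435],[0,0,0,-0.05,-0.15,0,-0.435],[0,0,0,-0.02,-0.08,0,-0.435],[0,0,0,0,0,0,-0.435]]

```text
time: 12.98
tool_pos: [0.6099, 0.0474, 0.0051]
tool_rot: [0.0, -0.646, 0.763, -0.0]
contact_force: [-0.2, -0.4, 0.3]
gripper_width: 0.285
```

```bash
python3 - <<'E'
from h import *
look("p10",[*tw(-.030,.0765),.005],-9.5)
E
```

```text
heading -9.49 turn units(5deg) [-0.01  0.    0.  ]
pos [0.6099 0.0474 0.0051] tray [-0.027  0.076] F [-0.2 -0.4  0.3] g 0.285 t 12.9833
shift m [0.0003 0.003  0.0001] units [0.01 0.08 0.  ]
```

View pics/p10.png

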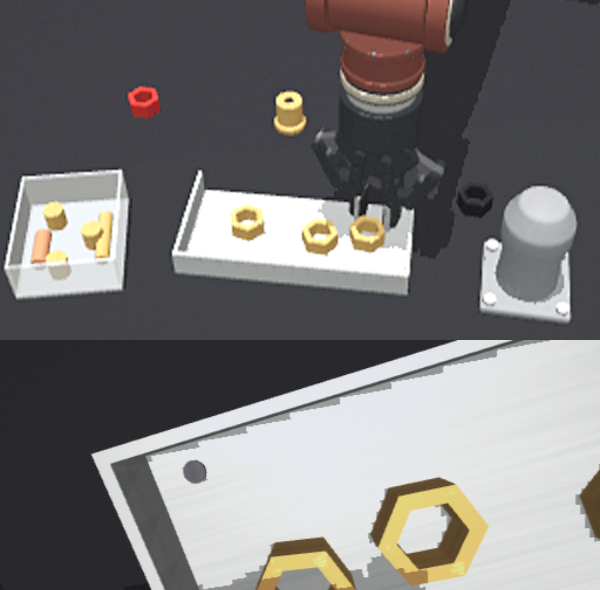

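All three are in. I'll back off, lift straight up, move back out of view and check from the top.

carry_out:
  moves:
    - [[0,0,0,0.03,0.4,0,-0.435],[0,0,0,0,0,-0.8,-0.435],[0,0,0,0,0,-0.8,-0.435],[0,0,0,0,0,-0.8,-0.435],[0,0,0,0,0,-0.8,-0.435],[0,0,0,0,0.8,-0.5,-0.435],[0,0,0,0,0.8,-0.5,-0.435],[0,0,0,0,0.8,0,-0.435]]

```text
time: 13.75
tool_pos: [0.4997, 0.0647, 0.1781]
tool_rot: [0.003, -0.646, 0.763, -0.003]
contact_force: [1.2, 0.7, 1.6]
gripper_width: 0.282
```

carry_out:
  moves:
    - [[0,0,0,0,0.8,0,-0.435],[0,0,0,0,0.8,0,-0.435],[0,0,0,0,0.5,0,-0.435],[0,0,0,0.8,0,0,-0.435],[0,0,0,0.8,0,0,-0.435],[0,0,0,0,0,0,-0.435],[0,0,0,0,0,0,-0.435]]

```text
time: 14.33
tool_pos: [0.4043, 0.0145, 0.173]
tool_rot: [0.0, -0.645, 0.764, -0.0]
contact_force: [1.0, -0.8, 0.4]
gripper_width: 0.283
```

```bash
python3 - <<'E'
from h import *
from plant import *
f=grab_frame("top");np.savez("top9.npz",**f);im=np.ascontiguousarray(f["frame"][:,:,::-1])
cv2.imwrite("pics/t9.png",cv2.resize(im[90:300,140:420],None,fx=2.8,fy=2.8,interpolation=cv2.INTER_CUBIC))
hsv=cv2.cvtColor(im,cv2.COLOR_BGR2HSV);m=cv2.inRange(hsv,(15,70,80),(40,255,255))
n,l,st,ce=cv2.connectedComponentsWithStats(m)
for i in range(1,n):
    if st[i,4]>40:
        x,y,w,h=st[i,:4];u=x+w/2-.5;v=y+h/2-.5;p=px2w(f,u,v,.018);print((u,v),st[i,4],np.round(p,4),"tray",np.round(wt(p),4))
a=load("top0.npz")["frame"].astype(int)
d=np.abs(a-f["frame"]).max(2)
for n,(x0,x1,y0,y1) in dict(housing=(140,195,138,190),box=(340,415,95,172),bush=(293,315,233,255),red=(375,397,226,248)).items(): print(n,d[y0:y1,x0:x1].max(),(d[y0:y1,x0:x1]>40).sum())
print(state()["contact_force"],state()["time"])
E
```

```text
(np.float64(499.5), np.float64(68.5)) 588 [ 0.8527 -0.5142  0.018 ] tray [ 0.1493 -0.51  ]
(np.float64(374.5), np.float64(118.5)) 82 [ 0.7454 -0.2386  0.018 ] tray [ 0.0746 -0.2238]
(np.float64(387.0), np.float64(125.0)) 54 [ 0.7309 -0.2651  0.018 ] tray [ 0.0571 -0.2484]
(np.float64(363.5), np.float64(140.0)) 214 [ 0.6987 -0.2134  0.018 ] tray [ 0.0311 -0.1934]
(np.float64(389.0), np.float64(144.5)) 80 [ 0.6883 -0.268   0.018 ] tray [ 0.0144 -0.2464]
(np.float64(264.5), np.float64(166.0)) 48 [6.449e-01 4.000e-04 1.800e-02] tray [0.0024 0.0252]
(np.float64(303.0), np.float64(243.5)) 224 [ 0.4788 -0.0789  0.018 ] tray [-0.1718 -0.0344]
housing 18 0
box 17 0
bush 13 0
red 11 0
[0.16600431 1.48678577 0.2316096 ] 14.3833
```

View pics/t9.png

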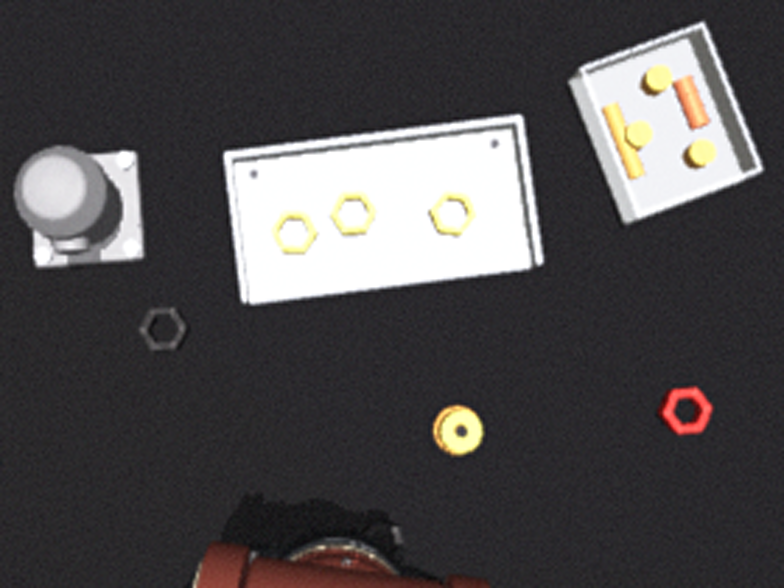

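The top view shows all three nuts inside the tray at crop (295,234), (353,214) and (452,215). The bush, housing, parts box and red nut are pixel-identical to the start. One last measurement, then I'll hand in.

```bash
python3 - <<'E'
from h import *
from plant import *
f=load("top9.npz");ok=True
for u,v in((295,234),(353,214),(452,215)):
    t=wt(px2w(f,140+(u+.5)/2.8-.5,90+(v+.5)/2.8-.5,.018));print(np.round(t,4));ok&=-.03<t[0]<.036 and abs(t[1])<.09
if ok: print(ticket.job_done())
E
```

```text
[-0.0078  0.0685]
[0.0018 0.0226]
[-0.0086 -0.0525]
the job is handed in; nothing more can be done
None
```

I swept the three brass nuts into the tray one at a time, and the job is handed in. I pushed each nut from behind with the two part-open fingertips, about 5 mm above the bench, and never gripped or lifted one. It took 14.4 s of the 64 s allowed.

- **Nuts:** the last top view puts them at tray x/y of about (-8, 69), (2, 23) and (-9, -53) mm. All three are wholly inside and lie flat as far as the picture shows.
- **Other parts:** the bush, housing, parts box and red look-alike show no change between the first and last pictures. I saw no movement of the black look-alikes; one was hidden under the arm in the last picture.
- **Arm:** it stands clear above the bench with only sensor-noise force readings. Readings during the pushes were under 2 N.

One check fell short: the colour detection that should have located all three nuts picked out only one against the white tray floor. I read the three positions off the enlarged picture by eye; the detected nut agreed to within 3 mm. No check failed, and handing in gave no verdict.

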